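# Take down the bin of nuts and pack it in the tray

## Robot

A 6-joint arm with a two-finger parallel gripper is mounted at the origin on the work surface. World frame = base frame: x ahead of the robot, y to its left, z up, the work surface at z = 0. Lengths are in m, angles in degrees, forces in N, time in s.
With the tool pointing down it reaches from about 0.25 to 0.725 m from the base axis. Payload 9.7 kg.
Tool frame: the origin (TCP) lies midway between the tips of the shut fingers; the grasp point (between the pads) lies 19 mm behind it (bot.pinch_z is the distance from the TCP to the grasp point, in m); z points along the fingers, x is the direction in which the jaws open and shut, and the axes are right-handed (so a half turn about z gives the same grasp; the last joint's range is limited). The gripper opens to 85 mm and grips with 20 to 120 N. Pads are 22 mm wide; open, the fingers measure 114 mm over their backs; the gripper's body (76 mm by 85 mm) begins 54 mm behind the grasp point. The pads swing forward as they close: fully open they stand 13 mm farther back than shut.
Start: joints at [66.979, 4.979, 10.078, 95.1, 0, 90], TCP at [0.215, 0.506, 0.231] pointing down, gripper open.
Joint ranges: [-179.16, 179.16], [-48.56, 103.87], [-65.8, 70.77], [-126.05, 130.52], [-82.76, 87.17], [-180, 180]. Speed limits (degrees/s): [127.2, 127.2, 147.25, 180, 180, 180].

## Interface

Orientations are given as [roll, pitch, yaw] about the fixed x, y, z axes, in that order (R = Rz(yaw) Ry(pitch) Rx(roll)).
In Python, from workcell import bot gives the robot as it stands. The module is installed in compiled form; this text tells all that it offers.
- The arm moves only by the shell command python3 -m pendant 'ROWS' [FORCE]. ROWS is JSON, a list of rows, each a list of 7 numbers: the shift along the tool's x, y, z scaled (see below), then the turn, a rotation vector about the tool's x, y, z scaled (see below), then the closure, from 0 (fully open) to 1 (shut). In form: [[tx, ty, tz, wx, wy, wz, jaw], ...]. A call has 1 to 12 rows; each row shifts and turns the pose as measured when the row begins, along the tool's axes as they then stand; what a row does not reach is not made up. The controller multiplies each number of a shift by 0.25 m and each number of a turn by pi rad. A row lasts 1/10 s, in which the tool goes at most 50 mm and 8.59 degrees, less where a joint would pass 70% of its speed; a pose out of reach is approached as far as the arm can. A call with a number of a shift or a turn outside -1 to 1 is refused whole. A call with a gripper value outside its range is refused whole. The fingers move at their own pace and stop on an object; FORCE is the grip in N (left out, the last holds). Time passes only in rows, so rows that do not move let the fingers close. It gives the time, the measured TCP pose, the force and the opening at its end, in the units of the state.
- bot.get_obs(): the state, without advancing time (a new reading comes with each control period).
- bot.camera(name): name is "scene" or "top"; returns the picture (384x512x3 uint8, red, green, blue); there is no depth.
- bot.calibration(name): a dict with "intrinsics" (3x3 intrinsics, pixels), "k1" (the pictures are not rectified: a ray, as slopes to the right and down, at radius r is drawn at 1 + k1 r^2 times it, then the intrinsics apply), "xyz" and "attitude" of the camera in the world. Camera axes: x right, y up, looking along -z (the intrinsics and any distortion apply to the point x, -y, -z); pixel columns grow to the right and rows downward; lengths in m; the calibration is good to about 2 mm. A picture is of the moment at which its call begins. calibration takes no time and is no camera call.
- bot.job_done(): hands the job in, once; it reports no verdict.
The state is a dict: "time": time; "q": joint angles; "qd": joint speeds; "joint_efforts": joint torques, N m; "ee_pos": TCP position; "tcp_rot": TCP orientation; "wrist_force": force on the tool from outside, world axes, zero at the start; "torque": the same for the moment, N m; "opening": finger opening in m.
Only numpy, scipy, OpenCV 4.12 (cv2) and the standard library are available. Lean on these libraries where they do the work, as an engineer would, in place of code of your own. Each camera call takes 0.05 s, during which the arm holds its last target.

## Task

Two grey parts bins hang by their lips on the rail of a small stand. Lift the one holding the steel nuts up and off the rail, carry it level so that no nut falls out, and set it down upright, flat on the floor of the metal tray. Place it, do not drop it, and leave the empty bin hanging and the wrench and jar where they are.

Things in the scene. Friction and masses are not known exactly. Their poses are not given: they have to be found in the camera images.
- nutbin_center (a point): Centre (27.5 mm above the underside) of the larger open-topped grey plastic bin: 95 (x) x 60 (y) x 55 mm high, walls and floor 3 mm, 0.10 to 0.21 kg plus nuts; front (-x) wall only 40 mm high. z up, +x points to its rear wall, at the rail. Its plain side walls, 60 mm apart outside and free on both sides, can be gripped from above.
- nutbin_lip (a point): Middle of the top of the larger bin's hanging lip, axes as the bin's. The lip is as wide as the bin, reaches 13 mm behind the rear wall over the rail and turns down 15 mm behind it: the bin comes off by rising at least 16 mm, then moving away towards its own -x.
- sparebin_center (a point): The smaller, empty grey bin, 62 x 50 x 40 mm, hung in the same way on the same rail about 160 mm to one side of the larger one (either side). The point is its centre, 20 mm above its underside; axes as for the larger bin.
- nut0_center (a point): One of four loose steel hexagon nuts, 19 mm across flats, 10 mm high, 18 g, lying in the larger bin. The point is its centre; z is its hole's axis.
- nut1_center (a point): One of four loose steel hexagon nuts, 19 mm across flats, 10 mm high, 18 g, lying in the larger bin. The point is its centre; z is its hole's axis.
- nut2_center (a point): One of four loose steel hexagon nuts, 19 mm across flats, 10 mm high, 18 g, lying in the larger bin. The point is its centre; z is its hole's axis.
- nut3_center (a point): One of four loose steel hexagon nuts, 19 mm across flats, 10 mm high, 18 g, lying in the larger bin. The point is its centre; z is its hole's axis.
- stand: Fixed steel stand. Origin on the table under the rail's middle; y runs along the rail, bins hang on its -x side. Rail 6 mm thick, 370 mm long, top edge 152 mm above the table; a bar below it keeps the bins level. Posts at y = +-187 mm, no higher than the rail; feet 150 mm long in x. Undersides of the hanging bins: 100 mm (large), 115 mm (small) above the table.
- tray: Empty shallow aluminium tray standing loose on the table, 250 (x) x 210 (y) x 28 mm high, walls and floor 3 mm, 1.2 kg. Origin at the centre of its underside, z up.
- wrench: An open-ended wrench lying flat on the table, a bystander; origin at its underside near the middle, x along it.
- jar: A closed glass jar with a dark lid, diameter 60, height 85 mm, standing on the table to the robot's right, a bystander; origin at the centre of its underside.
Mind the look-alikes: they are no part of the job. Leave any red look-alike of the part that bears nutbin_center alone.

How it is judged:
By the outcome, as a careful person would: the job done as asked, in the order asked, and still so for the second after the job is handed in, with the robot touching nothing.
It also fails if it takes over 45 s, if anything falls off the work surface, if the arm or the gripper's body presses on something with over 40 N, if the wrist force passes 120 N, or if a joint passes its speed limit or range.

## Working session

There is one attempt and no reset: what is moved stays moved. The work goes in short steps, Python scripts to look and compute and a shell command to move; the robot and the scene stay as the last step left them, time stands still between calls to the robot, and variables do not carry over. Pictures are saved under pics/ and viewed, and the job is handed in when it is done.

```bash
mkdir -p pics; python3 - <<'E'
from workcell import bot
import cv2
for n in("scene","top"):
    cv2.imwrite(f"pics/{n}0.png",bot.camera(n)[:,:,::-1]); print(n,bot.calibration(n))
print(bot.get_obs(),bot.pinch_z)
E
```

```text
scene {'intrinsics': array([[432.43167625,   0.        , 241.48216443],
       [  0.        , 432.43167625, 184.81874558],
       [  0.        ,   0.        ,   1.        ]]), 'k1': -0.01966471740212021, 'xyz': array([ 1.10908708, -0.67064561,  0.86747345]), 'attitude': array([49.89428602, -0.829476  , 39.2108457 ])}
top {'intrinsics': array([[463.39313828,   0.        , 248.82936147],
       [  0.        , 463.39313828, 189.77891704],
       [  0.        ,   0.        ,   1.        ]]), 'k1': -0.1370266024739356, 'xyz': array([0.44822174, 0.0032309 , 1.2188306 ]), 'attitude': array([  7.24286436,  -1.38373001, -88.64347044])}
{'time': 0.1, 'q': array([ 6.69769966e+01,  5.00762629e+00,  1.00381073e+01,  9.51001888e+01,
       -3.28319048e-04,  8.99992833e+01]), 'qd': array([-0.08140867,  0.06502736,  0.15756429, -0.0145377 , -0.03068259,
       -0.01228172]), 'joint_efforts': array([ 5.25282248e-04, -5.21560764e+01,  4.65653801e+01,  1.61053747e-02,
        2.83198216e-05,  1.35605183e-05]), 'ee_pos': array([0.2150223 , 0.50599169, 0.23064912]), 'tcp_rot': array([1.79999673e+02, 6.97078144e-02, 6.69777133e+01]), 'wrist_force': array([-0.57195345,  0.23925948, -0.36024921]), 'torque': array([-0.01277136,  0.01774332,  0.04074689]), 'opening': 0.08518740147789919} 0.0187
```

View pics/scene0.png

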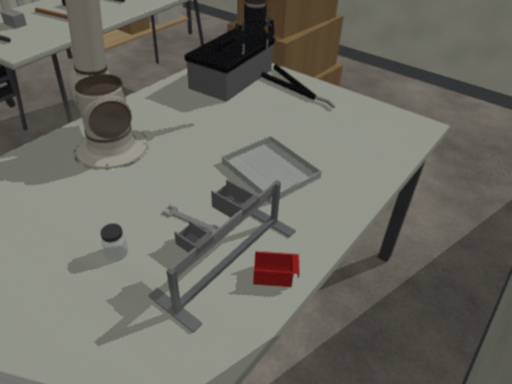

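View pics/top0.png

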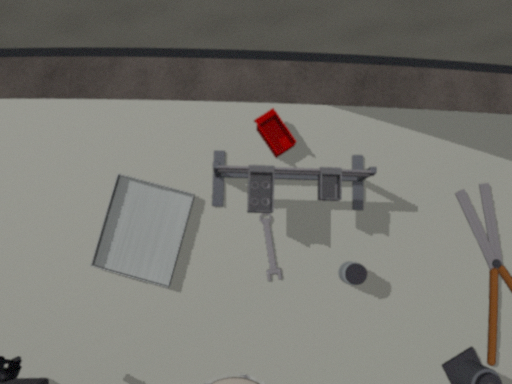

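The top view (up is +x, left is +y) shows the larger bin with four nuts at about (261,190), the spare bin at (330,184), the tray at (145,231), the wrench at (270,247), the jar at (355,273) and the red look-alike at (275,133). I'll enlarge it for exact corners.

```bash
cat > h.py <<'E'
from workcell import bot
import cv2, numpy as np
from scipy.spatial.transform import Rotation as R
def ray(n,px):
    c=bot.calibration(n); K=c["intrinsics"]
    d=[(px[0]-K[0,2])/K[0,0],(px[1]-K[1,2])/K[1,1]]
    rd=np.hypot(*d); r=rd
    for _ in range(20): r=rd/(1+c["k1"]*r*r)
    s=r/rd if rd>0 else 1
    v=R.from_euler("xyz",c["attitude"],degrees=True).as_matrix()@np.array([d[0]*s,-d[1]*s,-1])
    return c["xyz"],v
def onz(n,px,z):
    o,v=ray(n,px); return o+v*(z-o[2])/v[2]
def proj(n,P):
    c=bot.calibration(n);K=c["intrinsics"]
    p=R.from_euler("xyz",c["attitude"],degrees=True).as_matrix().T@(np.array(P)-c["xyz"])
    a=np.array([p[0],-p[1]])/-p[2]; a=a*(1+c["k1"]*(a@a)); return K[:2,:2]@a+K[:2,2]
def crop(n,x0,y0,w,h,s,name,src):
    im=cv2.imread(src)[y0:y0+h,x0:x0+w]
    cv2.imwrite(name,cv2.convertScaleAbs(cv2.resize(im,None,fx=s,fy=s,interpolation=cv2.INTER_CUBIC),alpha=1.5,beta=0))
E
python3 - <<'E'
from h import *
crop("top",205,140,180,80,4.4,"pics/c1.png","pics/top0.png")
crop("top",85,165,120,130,4.5,"pics/c2.png","pics/top0.png")
crop("scene",140,120,190,140,4,"pics/c3.png","pics/scene0.png")
E
```

```text
(no output)
```

View pics/c1.png

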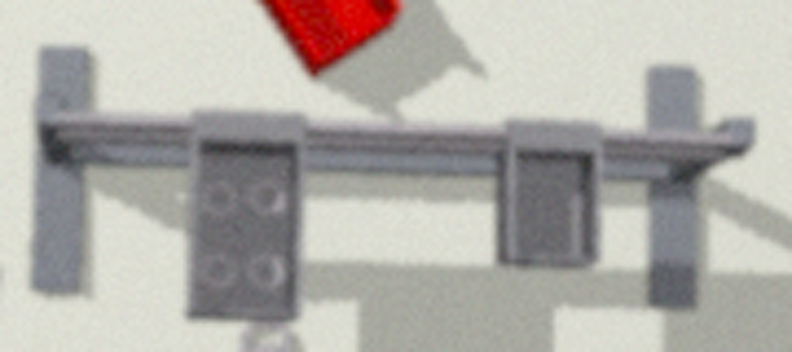

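View pics/c2.png

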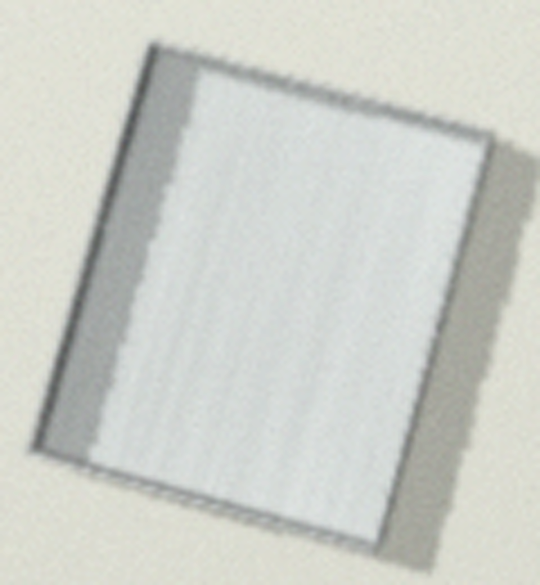

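View pics/c3.png

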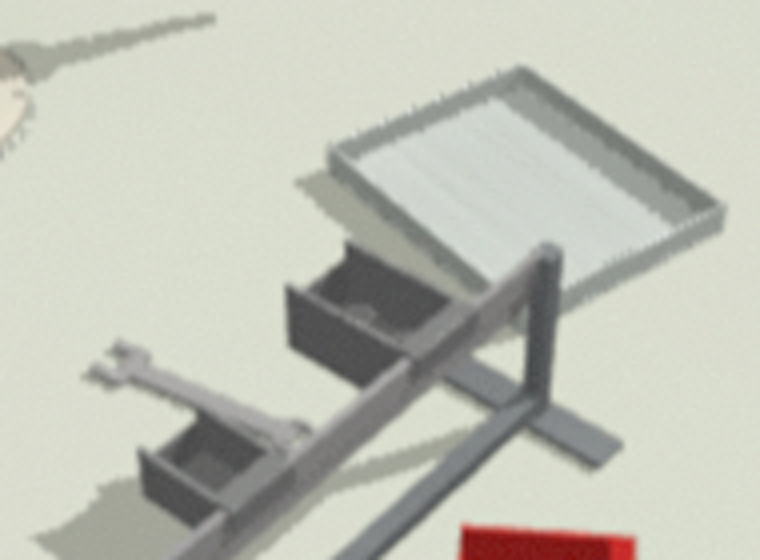

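Crop c1: lip back edge (193,112)–(306,116), bin front edge (188,317)–(297,320), with four nuts inside. Crop c2: tray rim corners (152,42), (494,133), (378,553), (33,452). Crop c3 confirms that nothing stands between bin and tray at bin height.

```bash
python3 - <<'E'
from h import *
np.set_printoptions(precision=4,suppress=True)
f=lambda p:(205+(p[0]+.5)/4.4-.5,140+(p[1]+.5)/4.4-.5)
for nm,p,z in[("lipL",(193,112),.155),("lipR",(306,116),.155),("lipfrontL",(191,143),.155),("lipfrontR",(303,146),.155),("frL",(188,317),.14),("frR",(297,320),.14),("sp lipL",(507,120),.155),("spR",(603,125),.155),("postL",(42,115),.152),("postR",(755,122),.152)]:
    print(nm,onz("top",f(p),z))
g=lambda p:(85+(p[0]+.5)/4.5-.5,165+(p[1]+.5)/4.5-.5)
T=np.array([onz("top",g(p),.028) for p in[(152,42),(494,133),(378,553),(33,452)]])
print(T,T.mean(0),[np.linalg.norm(T[i]-T[i-1]) for i in range(4)])
s=lambda p:(140+(p[0]+.5)/4-.5,120+(p[1]+.5)/4-.5)
TS=np.array([onz("scene",s(p),.028) for p in[(724,208),(522,67),(330,150)]])
print("tray scene",TS)
# bin front top corners in scene: (347,240) side wall front top z .155 far(+y), (288,287) near
for p in[(347,241),(288,286)]: print("scene front top",onz("scene",s(p),.155))
print("scene lip/back near",onz("scene",s((405,360)),.155))
# side-wall top-line masks for orientation
E
```

```text
lipL [ 0.6421 -0.0171  0.155 ]
lipR [ 0.6416 -0.0771  0.155 ]
lipfrontL [ 0.6254 -0.0164  0.155 ]
lipfrontR [ 0.6254 -0.0757  0.155 ]
frL [ 0.5344 -0.0173  0.14  ]
frR [ 0.5343 -0.0753  0.14  ]
sp lipL [ 0.6426 -0.1846  0.155 ]
spR [ 0.6415 -0.2366  0.155 ]
postL [0.6388 0.063  0.152 ]
postR [ 0.6463 -0.3209  0.152 ]
[[0.6328 0.32   0.028 ]
 [0.585  0.1185 0.028 ]
 [0.3448 0.1758 0.028 ]
 [0.3946 0.3764 0.028 ]] [0.4893 0.2477 0.028 ] [np.float64(0.24482299740731692), np.float64(0.20706058637138117), np.float64(0.24700793359628553), np.float64(0.20671577827866866)]
tray scene [[0.6377 0.3198 0.028 ]
 [0.399  0.3768 0.028 ]
 [0.3516 0.1772 0.028 ]]
scene front top [ 0.5398 -0.0185  0.155 ]
scene front top [ 0.5405 -0.0761  0.155 ]
scene lip/back near [ 0.6394 -0.081   0.155 ]
```

Measured bin: centre (0.583, -0.047), yaw about 0, size 107.5 x 59 mm (108 x 60 expected). The two cameras agree within about 5 mm in x and 1 mm in y. Tray centre is (0.490, 0.248), with sides of 246 x 207 mm. I'll turn the jaws along world y first.

```bash
python3 -m pendant '[[0,0,0,0,0,-0.0426,0],[0,0,0,0,0,-0.0426,0],[0,0,0,0,0,-0.0426,0],[0,0,0,0,0,0,0]]' 60; python3 -c "
from h import *
o=bot.get_obs();print(o['q'],o['tcp_rot'])"
```

```text
time: 0.5
ee_pos: [0.2148, 0.5055, 0.2289]
tcp_rot: [-179.9, 0.2, 90.8]
wrist_force: [0.3, 0.4, -0.2]
opening: 0.0854
[ 6.69794449e+01  5.08902126e+00  9.93035792e+00  9.51022990e+01
 -9.35726296e-04  6.62023409e+01] [-179.89555518    0.23915176   90.77732416]
```

```bash
python3 -m pendant '[[-0.138,0.092,0,0,0,0,0],[-0.138,0.092,0,0,0,0,0],[-0.138,0.092,0,0,0,0,0],[-0.138,0.092,0,0,0,0,0],[-0.138,0.092,0,0,0,0,0],[-0.138,0.092,0,0,0,0,0],[-0.138,0.092,0,0,0,0,0],[-0.138,0.092,0,0,0,0,0],[-0.138,0.092,0,0,0,0,0],[-0.138,0.092,0,0,0,0,0],[-0.138,0.092,0,0,0,0,0],[0,0,0,0,0,0,0]]'
```

```text
time: 1.7
ee_pos: [0.4722, 0.1095, 0.2265]
tcp_rot: [-179.8, 0.4, 87.9]
wrist_force: [-0.0, -0.9, -0.2]
opening: 0.0855
```

```bash
python3 -m pendant '[[-0.125,0.085,0,0,0,-0.004,0],[-0.125,0.085,0,0,0,-0.004,0],[-0.125,0.085,0,0,0,-0.004,0],[-0.125,0.085,0,0,0,-0.004,0],[-0.11,0.085,0,0,0,0,0],[0,0,0,0,0,0,0],[0,0,0,0,0,0,0]]'; python3 - <<'E'
from h import *
cv2.imwrite("pics/t1.png",bot.camera("top")[:,:,::-1]);cv2.imwrite("pics/s1.png",bot.camera("scene")[:,:,::-1])
crop("",205,140,180,80,4.4,"pics/t1c.png","pics/t1.png");crop("",140,120,190,140,4,"pics/s1c.png","pics/s1.png")
o=bot.get_obs();print(o['q'],o['ee_pos'],o['tcp_rot'])
E
```

```text
time: 2.4
ee_pos: [0.5784, -0.0498, 0.2252]
tcp_rot: [-179.6, 0.3, 89.4]
wrist_force: [-0.0, -0.2, -0.2]
opening: 0.0855
[-4.67964658  9.44136873 14.33815026 95.24010727 -0.37021785 -4.20591694] [ 0.57808072 -0.04916783  0.22537648] [-179.63044015    0.34403393   89.52848909]
```

View pics/s1c.png

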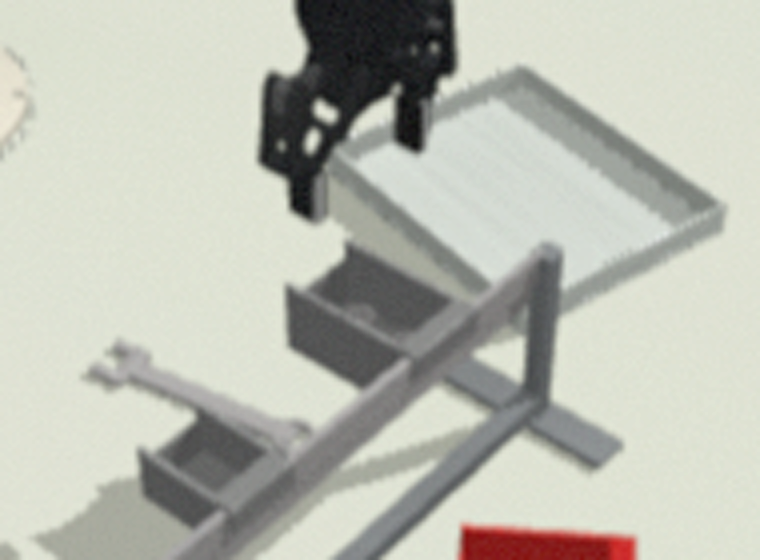

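The gripper hangs over the nut bin, fingers straddling its two side walls (tips at (310,215) and (410,145) in the crop). The view is unobstructed, so I go down, correcting the small offsets.

```bash
python3 -m pendant '[[0.008,0.02,0.06,-0.002,0.0019,-0.0026,0],[0,0,0.08,0,0,0,0],[0,0,0,0,0,0,0]]'; 
```

```text
time: 2.8
ee_pos: [0.5821, -0.0438, 0.191]
tcp_rot: [179.9, -0.0, 90.1]
wrist_force: [-0.4, -0.3, -0.7]
opening: 0.0855
```

```bash
python3 -m pendant '[[-0.012,0.004,0.04,0,0,0,0],[0,0,0.06,0,0,0,0],[0,0,0.07,0,0,0,0],[0,0,0.07,0,0,0,0],[0,0,0.05,0,0,0,0],[0,0,0.03,0,0,0,0],[0,0,0,0,0,0,0]]'; python3 - <<'E'
from h import *
cv2.imwrite("pics/s2.png",bot.camera("scene")[:,:,::-1])
crop("",140,120,190,140,4,"pics/s2c.png","pics/s2.png")
E
```

```text
time: 3.5
ee_pos: [0.5831, -0.0447, 0.1086]
tcp_rot: [179.7, -0.0, 90.1]
wrist_force: [-0.3, -0.7, -0.3]
opening: 0.0855
```

View pics/s2c.png

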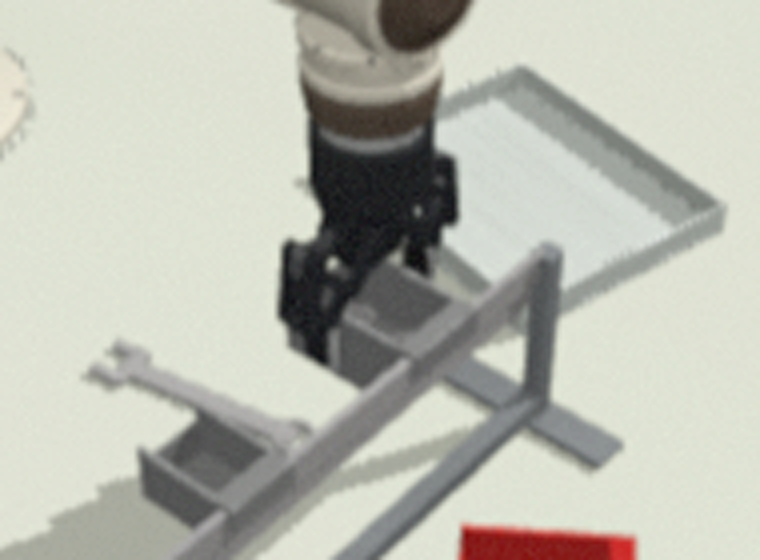

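Fingers straddle the near wall (near finger at (315,340)) and clear the rail. Shifting 2 mm and closing.

```bash
python3 -m pendant '[[-0.009,0,0,0,0,0,0],[0,0,0,0,0,0,0.2]]' 60;  python3 -m pendant '[[0,0,0,0,0,0,0.25],[0,0,0,0,0,0,0.3],[0,0,0,0,0,0,0.35],[0,0,0,0,0,0,0.5],[0,0,0,0,0,0,0.6]]' 60; python3 -m pendant '[[0,0,0,0,0,0,0.7],[0,0,0,0,0,0,1],[0,0,0,0,0,0,1],[0,0,0,0,0,0,1]]' 60
```

```text
time: 3.75
ee_pos: [0.584, -0.0472, 0.1107]
tcp_rot: [179.5, -0.0, 90.1]
wrist_force: [-0.0, 0.6, -0.8]
opening: 0.0732
time: 4.25
ee_pos: [0.5845, -0.0473, 0.1119]
tcp_rot: [179.4, -0.0, 90.1]
wrist_force: [-0.3, 0.5, -0.3]
opening: 0.0596
time: 4.65
ee_pos: [0.5845, -0.0473, 0.112]
tcp_rot: [179.4, -0.0, 90.1]
wrist_force: [-0.3, 0.7, -0.3]
opening: 0.0596
```

Held at 59.6 mm opening, matching the bin's width. Lifting.

```bash
python3 -m pendant '[[0,0,-0.02,0,0,0,1],[0,0,-0.03,0,0,0,1],[0,0,-0.03,0,0,0,1],[0,0,-0.03,0,0,0,1],[0,0,0,0,0,0,1]]'; python3 -m pendant '[[0,0,-0.04,0,0,0,1],[0,0,-0.04,0,0,0,1],[0,0,-0.04,0,0,0,1],[0,0,0,0,0,0,1]]';python3 - <<'E'
from h import *
cv2.imwrite("pics/s3.png",bot.camera("scene")[:,:,::-1])
crop("",140,100,190,140,4,"pics/s3c.png","pics/s3.png")
E
```

```text
time: 5.15
ee_pos: [0.5843, -0.0474, 0.1417]
tcp_rot: [179.4, -0.0, 90.1]
wrist_force: [0.2, 0.5, -2.6]
opening: 0.0593
time: 5.55
ee_pos: [0.5838, -0.0474, 0.175]
tcp_rot: [179.4, 0.0, 90.1]
wrist_force: [0.2, 0.2, -3.0]
opening: 0.0595
```

View pics/s3c.png

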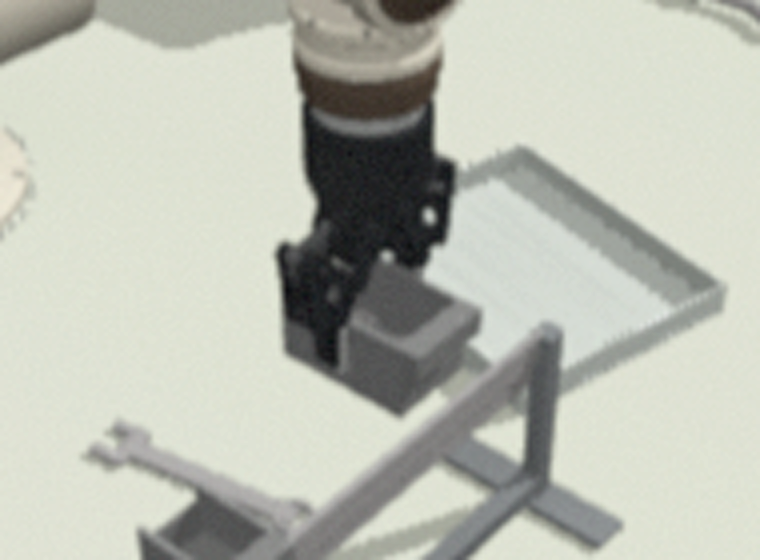

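Bin is off the rail, level (lip at (450,330) clear above the rail), about 3 N of weight. Moving back, then toward the tray.

```bash
python3 -m pendant '[[0,-0.03,0,0.001,0,0,1],[0,-0.06,0,0.001,0,0,1],[0,-0.06,0,0.001,0,0,1],[0.03,-0.05,0,0,0,0,1],[0.06,-0.03,0,0,0,0,1],[0.08,-0.02,0,0,0,0,1],[0.08,-0.02,0,0,0,0,1],[0.08,-0.02,0,0,0,0,1],[0.08,-0.02,0,0,0,0,1],[0.08,-0.02,0,0,0,0,1],[0.08,-0.02,0,0,0,0,1],[0.08,-0.02,0,0,0,0,1]]'
```

```text
time: 6.8
ee_pos: [0.4815, 0.1233, 0.1696]
tcp_rot: [-179.5, -0.0, 89.9]
wrist_force: [0.2, 0.5, -2.7]
opening: 0.0592
```

```bash
python3 -m pendant '[[0.08,0.006,0,-0.001,0,0,1],[0.08,0.006,0,-0.001,0,0,1],[0.08,0.006,0,-0.001,0,0,1],[0.08,0.006,0,0,0,0,1],[0.08,0.006,0,0,0,0,1],[0.05,0,0,0,0,0,1],[0.03,0,0,0,0,0,1],[0,0,0,0,0,0,1],[0,0,0,0,0,0,1]]'; python3 - <<'E'
from h import *
for n in("scene","top"): cv2.imwrite(f"pics/{n}4.png",bot.camera(n)[:,:,::-1])
crop("",180,70,190,140,4,"pics/s4c.png","pics/scene4.png");crop("",85,165,120,130,4.5,"pics/t4c.png","pics/top4.png")
print(bot.get_obs()['qd'])
E
```

```text
time: 7.7
ee_pos: [0.483, 0.2541, 0.1676]
tcp_rot: [-179.9, 0.0, 90.3]
wrist_force: [0.6, -0.2, -2.6]
opening: 0.0591
[-0.29477853 -0.0117987   0.07582394 -0.05725359  0.00634669  0.0221363 ]
```

View pics/s4c.png

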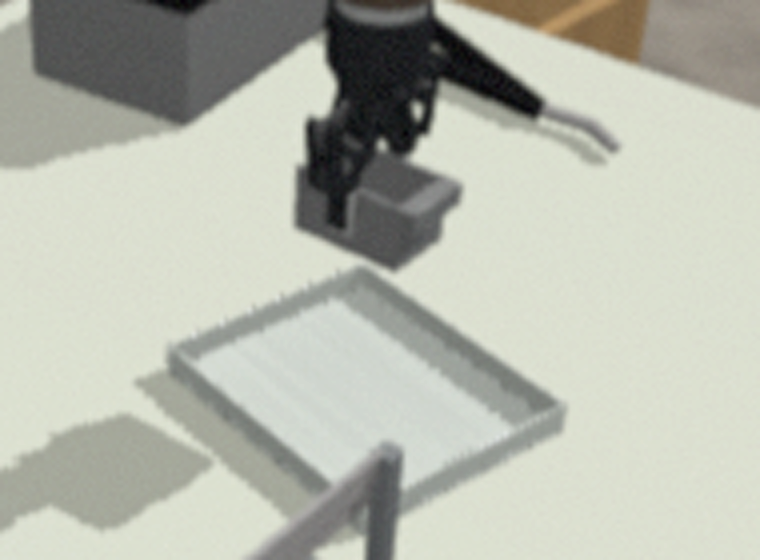

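View pics/t4c.png

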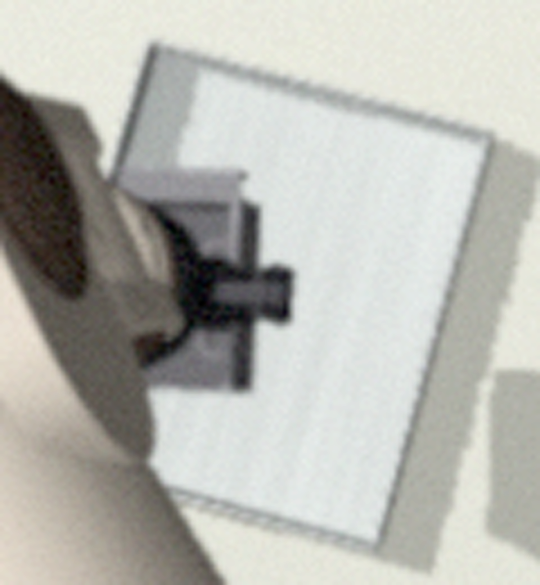

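Bin hangs level above the tray (lip at (450,190) in the scene crop; lip corner at (243,175) in the top crop, well within the tray). Descending in stages.

```bash
python3 -m pendant '[[-0.01,0.01,0.03,0,0,0,1],[-0.01,0.01,0.06,0,0,0,1],[0,0,0.07,0,0,0,1],[0,0,0.07,0,0,0,1],[0,0,0.07,0,0,0,1],[0,0,0.07,0,0,0,1],[0,0,0.06,0,0,0,1],[0,0,0.03,0,0,0,1],[0,0,0,0,0,0,1],[0,0,0,0,0,0,1]]'
```

```text
time: 8.8
ee_pos: [0.488, 0.2416, 0.0398]
tcp_rot: [-179.7, 0.2, 89.9]
wrist_force: [0.2, -0.3, -1.5]
opening: 0.0595
```

```bash
python3 -m pendant '[[0,0,0.03,-0.0015,0.001,0,1],[0,0,0.02,0,0,0,1],[0,0,0.014,0,0,0,1],[0,0,0,0,0,0,1],[0,0,0,0,0,0,1]]'
```

```text
time: 9.3
ee_pos: [0.4892, 0.242, 0.0243]
tcp_rot: [179.8, -0.1, 89.9]
wrist_force: [0.3, 0.5, -2.7]
opening: 0.0591
```

```bash
python3 -m pendant '[[0,0,0.012,0,0,0,1],[0,0,0.01,0,0,0,1],[0,0,0,0,0,0,1]]'; python3 -m pendant '[[0,0,0.008,0,0,0,1],[0,0,0,0,0,0,1]]'
```

```text
time: 9.6
ee_pos: [0.4895, 0.2422, 0.0189]
tcp_rot: [179.8, -0.1, 89.9]
wrist_force: [0.8, 0.4, -2.3]
opening: 0.0591
time: 9.8
ee_pos: [0.4894, 0.2422, 0.0167]
tcp_rot: [179.8, -0.1, 89.9]
wrist_force: [-0.9, 1.2, -2.1]
opening: 0.0591
```

```bash
python3 -m pendant '[[0,0,0.006,0,0,0,1],[0,0,0,0,0,0,1]]'; python3 -m pendant '[[0,0,0.004,0,0,0,1],[0,0,0,0,0,0,1]]'
```

```text
time: 10.0
ee_pos: [0.4897, 0.2424, 0.0155]
tcp_rot: [179.8, -0.2, 89.9]
wrist_force: [-1.1, -0.8, -1.5]
opening: 0.0593
time: 10.2
ee_pos: [0.4899, 0.2424, 0.0157]
tcp_rot: [179.7, -0.2, 89.9]
wrist_force: [-0.0, 0.3, -3.0]
opening: 0.0593
```

```bash
python3 -m pendant '[[0,0,0.006,0,0,0,1],[0,0,0,0,0,0,1]]'; python3 -m pendant '[[0,0,0.006,0,0,0,1],[0,0,0,0,0,0,1]]'
```

```text
time: 10.4
ee_pos: [0.4902, 0.2426, 0.0157]
tcp_rot: [179.6, -0.2, 89.9]
wrist_force: [0.2, 1.0, -2.6]
opening: 0.0593
time: 10.6
ee_pos: [0.4905, 0.2426, 0.0157]
tcp_rot: [179.6, -0.2, 89.9]
wrist_force: [0.3, -0.7, -2.1]
opening: 0.0594
```

```bash
python3 -m pendant '[[0,0,0.01,-0.001,0.001,0,1]]'; python3 -m pendant '[[0,0,0.008,0,0,0,1]]'; python3 - <<'E'
from h import *
cv2.imwrite("pics/scene5.png",bot.camera("scene")[:,:,::-1])
crop("",180,70,190,140,4,"pics/s5c.png","pics/scene5.png")
E
```

```text
time: 10.7
ee_pos: [0.4909, 0.2428, 0.0153]
tcp_rot: [179.3, -0.4, 89.9]
wrist_force: [-12.3, -5.5, 38.9]
opening: 0.0591
time: 10.8
ee_pos: [0.491, 0.2428, 0.0154]
tcp_rot: [179.3, -0.4, 89.8]
wrist_force: [-9.6, -3.3, 22.7]
opening: 0.0594
```

View pics/s5c.png

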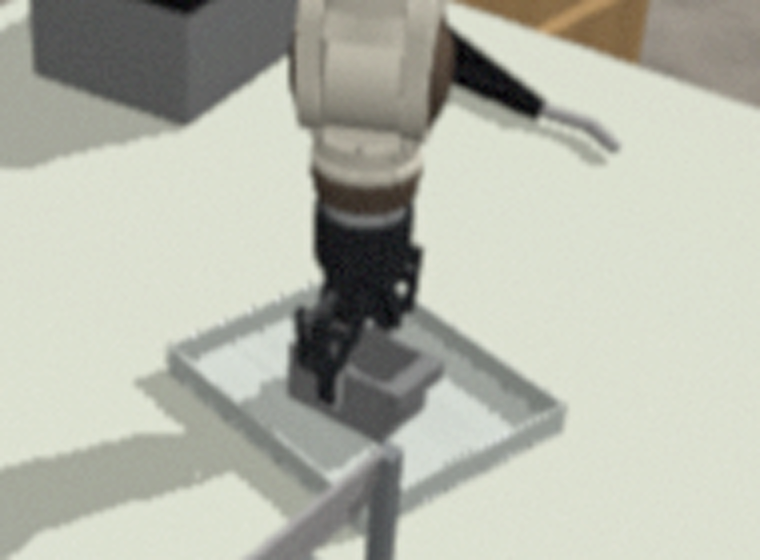

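The floor is reached (force rises to +, z = 0.0155, as predicted 0.015), and the bin sits upright inside the tray. I'll relax and open.

```bash
python3 -m pendant '[[0,0,0,0,0,0,1],[0,0,0,0,0,0,1]]' 20; python3 -m pendant '[[0,0,0,0,0,0,0.28],[0,0,0,0,0,0,0.2],[0,0,0,0,0,0,0.1],[0,0,0,0,0,0,0],[0,0,0,0,0,0,0]]'
```

```text
time: 11.05
ee_pos: [0.4911, 0.2429, 0.0157]
tcp_rot: [179.2, -0.5, 89.8]
wrist_force: [1.2, 0.9, -0.4]
opening: 0.0591
time: 11.55
ee_pos: [0.4913, 0.243, 0.0146]
tcp_rot: [179.2, -0.5, 89.8]
wrist_force: [-0.2, -1.2, 0.2]
opening: 0.0852
```

```bash
python3 -m pendant '[[0,0,-0.04,0,0,0,0],[0,0,-0.06,0,0,0,0],[0,0,-0.08,0,0,0,0],[0,0,-0.08,0,0,0,0],[0,0,-0.08,0,0,0,0],[0,0,-0.1,0,0,0,0],[0,0,-0.1,0,0,0,0],[0,0,-0.1,0,0,0,0],[0,0,-0.1,0,0,0,0],[0,-0.12,0,0,0,0,0],[0,-0.12,0,0,0,0,0],[0,0,0,0,0,0,0]]'; python3 - <<'E'
from h import *
for n in("scene","top"): cv2.imwrite(f"pics/{n}6.png",bot.camera(n)[:,:,::-1])
E
```

```text
time: 12.75
ee_pos: [0.4273, 0.2413, 0.2222]
tcp_rot: [178.6, -0.8, 89.8]
wrist_force: [0.6, 0.3, 0.6]
opening: 0.0855
```

View pics/scene6.png

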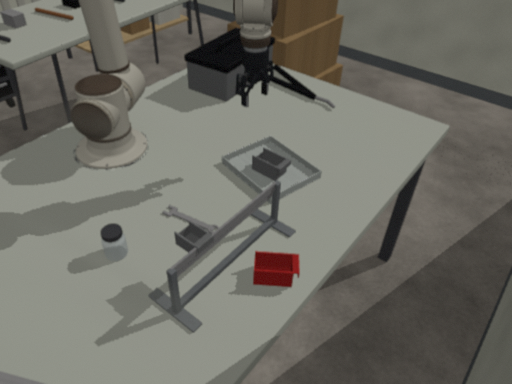

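View pics/top6.png

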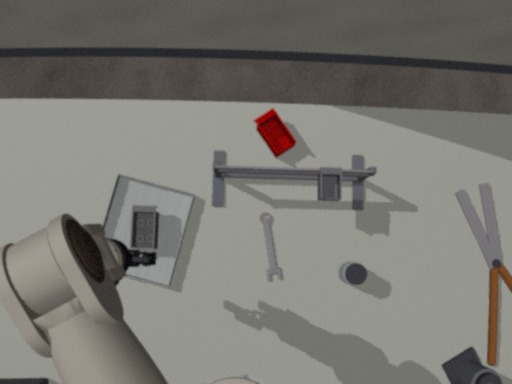

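The bin stands in the tray at (145,229) in the top view, the spare bin is still hanging at (330,184), and the wrench and jar have not moved. I'll check the nuts and flatness close up.

```bash
python3 - <<'E'
from h import *
a=cv2.imread("pics/top6.png")[195:265,110:190];b=cv2.imread("pics/scene6.png")[135:205,215:325]
a=cv2.resize(a,(400,350),interpolation=cv2.INTER_CUBIC);b=cv2.resize(b,(385,245),interpolation=cv2.INTER_CUBIC)
c=np.zeros((350,790,3),np.uint8);c[:,:400]=a;c[:245,402:787]=b
cv2.imwrite("pics/c6.png",cv2.convertScaleAbs(c,alpha=1.5))
E
```

```text
(no output)
```

View pics/c6.png

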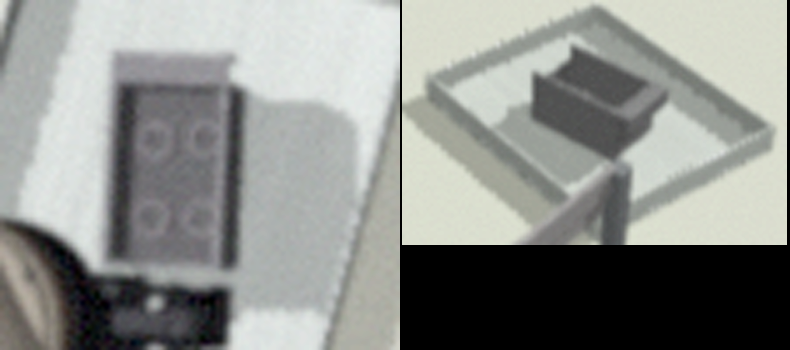

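All four nuts are in the bin, at (155,140), (205,137), (152,215) and (202,217). It stands upright and flat, clear of the tray walls, and the gripper is open and away. Handing in.

```bash
python3 -c "
from workcell import bot
print(bot.get_obs()['wrist_force']);bot.job_done()"
```

```text
[-0.006562   -0.43979924  0.39785805]
the job is handed in; nothing more can be done
```

I gripped the nut bin by its side walls, lifted it about 63 mm off the rail and backed it away. I then carried it level to the tray, lowered it until it touched the floor and released it. I handed the job in at about 13 s.

- **Final pictures:** the bin stands upright and flat in the tray, clear of the walls, with all four nuts inside. The empty bin is still on the rail. The wrench, jar and red look-alike show no movement.
- **Gripper:** it is open and clear, about 0.2 m above the tray floor, with the wrist force near zero.
- **Touchdown force:** small downward steps stopped moving the arm just above the floor, so I used a larger one. The bin then touched down with a short wrist force of about 41 N in all (39 N vertical), passed through the held bin. That is under the 120 N wrist limit. It is close to the 40 N figure, which covers the arm or the gripper's body pressing on something; neither did.
- **Measurements:** the two cameras differed by about 5 mm in x on the bin and tray, and this did not affect the grasp or the placing.

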